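# Pull the hub cap off a sack-truck wheel

## Robot

A 6-joint arm with a two-finger parallel gripper is mounted at the origin on the work surface. World frame = base frame: x ahead of the robot, y to its left, z up, the work surface at z = 0. Lengths are in mm, angles in degrees, forces in N, time in s.
With the tool pointing down it reaches from about 350 to 850 mm from the base axis. Payload 8.1 kg.
Tool frame: the origin (TCP) lies between the finger pads; the fingertips stand 22 mm ahead of it and the grasp point (between the pads) lies 3 mm ahead of it (r.nose_length is the z of the fingertips in the tool frame, in mm); z points along the fingers, x is the direction in which the jaws open and shut, and the axes are right-handed (so a half turn about z gives the same grasp; the last joint's range is limited). The gripper opens to 85 mm and grips with 20 to 120 N. Pads are 22 mm wide; open, the fingers measure 114 mm over their backs; the gripper's body (76 mm by 85 mm) begins 54 mm behind the grasp point. The pads swing forward as they close: fully open they stand 13 mm farther back than shut.
Start: joints at [59.106, 7.471, 85.268, -0, 87.261, -4.893], TCP at [263.011, 539.287, 253.292] pointing down, gripper open.
Joint ranges: [-169.43, 169.43], [-51.17, 129.36], [1.28, 143.12], [-76.62, 256.62], [0, 156.53], [-152.29, 152.29]. Speed limits (degrees/s): [136.94, 136.94, 159.86, 180, 180, 180].

## Interface

Orientations are given as [roll, pitch, yaw] about the fixed x, y, z axes, in that order (R = Rz(yaw) Ry(pitch) Rx(roll)).
In Python, from bench import r gives the robot as it stands.
- The arm moves only by the shell command python3 -m jog 'ROWS' [FORCE]. ROWS is JSON, a list of rows, each a list of 5 numbers: the shift along the tool's x, y, z in m, then the turn about the tool's z in degrees, then the opening in per cent of the stroke, from 0 (shut) to 100 (fully open). A call has 1 to 8 rows; each row is the pose to reach, as a shift and turn from the pose measured when the call began, along the tool's axes at that moment; what a row does not reach only later rows make up. A row lasts 1/10 s, in which the tool goes at most 50 mm and 8.59 degrees, less where a joint would pass 70% of its speed; a pose out of reach is approached as far as the arm can. A call with a gripper value outside its range is refused whole. The fingers move at their own pace and stop on an object; FORCE is the grip in N (left out, the last holds). Time passes only in rows, so rows that repeat a pose let the fingers close. It gives the time, the measured TCP pose, the force and the opening at its end, in the units of the state.
- r.sense(): the state, without advancing time (a new reading comes with each control period).
- r.snapshot(name): name is "side" or "top" or "wrist"; returns a dict with "image" (420x560x3 uint8, red, green, blue), "K" (3x3 intrinsics, pixels), "T" (4x4, takes a point from camera to world coordinates); the wrist camera has in their place "tool_from_camera" (4x4, takes a point from camera to tool coordinates, whose origin is the TCP and whose axes are the tool frame's). Camera axes: x right, y down, z forward; pixel columns grow to the right and rows downward; lengths in mm; the calibration is good to about 2 mm. A picture is of the moment at which its call begins: read the wrist's pose just before it. There is no depth.
- r.hand_in(): hands the job in, once; it reports no verdict.
Trained networks look in a picture, given as the dict that the camera call returned (one of the last four; its "shot" number tells which), for a name from the list of things; names that differ only in an ending like _2 or _b are one class to them, and where a whole thing is asked for, a point or a joint stands for the part that bears it (a point fixed in the world has none). Each returns a list of dicts, best first, with "conf" (0 to 1); they miss things now and then, are a little off and sometimes report something else, mostly with a low value. They report only what shows in the picture. A call takes as long as a camera call. They do not tell look-alikes from the thing itself.
- r.search_frame(picture, label): "bbox" ([left, top, right, bottom] in pixels, round what is visible of it).
- r.pinpoint(picture, label): "uv" ([column, row] in pixels: a listed point, or the origin of a listed thing).
The state is a dict: "time": time; "joint_pos": joint angles; "qd": joint speeds; "joint_efforts": joint torques, N m; "tool_pos": TCP position; "tcp_rot": TCP orientation; "ft_force": force on the tool from outside, world axes, zero at the start; "wrist_torque": the same for the moment, N m; "finger_gap": finger opening in mm.
Only numpy, scipy, OpenCV 4.12 (cv2) and the standard library are available. Lean on these libraries where they do the work, as an engineer would, in place of code of your own. Each camera call takes 0.05 s, during which the arm holds its last target. There are 200 camera calls.

## Task

The sack-truck wheel clamped on the bench needs its hub cap off so that the axle clip can be got at. Pick up the orange-handled cap puller by its grip, slide its fork fully under the cap's rim from one of the two sides left open by the clamps, and pull straight up until the cap pops off and is clear above the hub. Carry the cap on the fork, set it down gently, right way up, in a free part of the blue tray, draw the fork out level, and stand the puller upright back on its black mat; do not take hold of the cap with the gripper, and leave the collar and the bush in the tray where they are.

Things in the scene. Friction and masses are not known exactly. Their poses are not given: they have to be found in the camera images.
- wheel: sack-truck wheel clamped flat on a steel plate (220 x 270 x 12 mm), fixed. Origin on the bench top, at the wheel's axis. Black tyre 200 mm in diameter, upper face 62 mm above the bench, rim inside it lower. Yellow clamps cross the tyre on its +y and -y sides, 72 to 132 mm from the axis, up to 88 mm high. The -x and +x sides are open: the fork enters along x, either way, within 20 degrees.
- hub_seat (a point): centre of the hub's shoulder, 58 mm above the bench on the wheel's axis, on which the cap's collar stands while the cap is on. Above it rises the hub sleeve, 38 mm in diameter and 17 mm high, over which the collar snaps.
- cap_rim (a point): red hub cap, 90 g: disc 80 mm wide on a collar 54 mm wide. This point: centre of the disc's flat underside, the face under the overhanging rim. Collar's foot 20 mm below it, top of the dome 15 mm above. On the wheel the rim's underside is 78 mm above the bench, 16 mm above the tyre. Snapped on: about 12 N straight up frees it in 3 mm, clear after 20 mm; it then rests on the fork.
- puller_grip (a point): C-shaped cap puller, 320 g, 95 mm high, standing on its fork. This point: centre of its orange grip, a bar 70 mm long (x), 26 mm wide (y), 30 mm high, 80 mm above the puller's underside; take it from above, fingers closing along y. x: the way the fork points; z up. The 30 mm wide upright strip that joins fork and grip stands 41 to 46 mm behind (-x).
- puller_fork (a point): point midway between the puller's two tines, level with their upper face, 75 mm straight below the grip's centre. Tines 5 mm thick, 10 mm wide, 60 mm apart inside, 80 mm outside, reaching 37 mm ahead (+x). The fork's closed throat is 29 mm behind this point, so with the fork fully home this point is within about 2 mm of the cap's axis and the throat meets the collar.
- mat: black rubber mat 130 x 130 x 3 mm, fixed on the bench, where the puller stands. Origin: centre of its underside, on the bench top.
- tray: blue open-fronted tray, 200 mm along its x axis, 160 mm along y, fixed; walls 4 mm thick. Floor 3 mm thick; a low lip on the near side (-x), its top 8 mm above the bench; walls 26 mm high on the far (+x) and +y, -y sides, so the fork is drawn out over the low lip, towards -x. Origin: centre of its underside, on the bench top. Near half free; a collar and a bush in the far half.
- collar_mid (a point): steel axle collar, ring 50 mm diameter, 14 mm high, lying flat in the far half of the tray; this point is its centre, 7 mm above its underside. Bystander, not to be disturbed.
- bush_mid (a point): brass bush, tube 32 mm diameter, 30 mm high, standing in the far half of the tray; this point is its centre, 15 mm up. Bystander.
Things that resemble listed ones, but are neither listed nor needed, are in the scene too. Several things have the shape of the mat; the one meant has the colours described above.

How it is judged (in metres and radians):
On the way, in this order (a step that is already met when the one before it is completed fails the run):
1. the fork is under the rim of the cap, which is still on the hub: middle of the fork within 20 mm of the cap's axis, tines below the rim (horizontal distance between puller_fork and cap_rim below 0.02 m and z of puller_fork in the frame of cap_rim between -0.014 and 0.003 m and distance between cap_rim and hub_seat below 0.0235 m), for 0.1 s.
2. the cap has been pulled straight up off the hub: at least 25 mm above its seat and within 25 mm of the hub's axis, upright, resting on the fork (z of cap_rim in the frame of hub_seat above 0.045 m and horizontal distance between cap_rim and hub_seat below 0.025 m and angle between cap_rim's own z axis and vertical below 0.3 rad and horizontal distance between puller_fork and cap_rim below 0.03 m and contact force between cap and puller above 0.2 N), for 0.1 s.
3. the cap has been set down right way up on the tray's floor, with the fork still under its rim (x of cap_rim in the frame of tray between -0.075 and 0.075 m and y of cap_rim in the frame of tray between -0.055 and 0.055 m and z of cap_rim in the frame of tray between 0.018 and 0.027 m and angle between cap_rim's own z axis and vertical below 0.1 rad and horizontal distance between puller_fork and cap_rim below 0.03 m and z of puller_fork in the frame of cap_rim between -0.016 and 0.004 m), for 0.1 s.
4. the cap stands right way up in the tray and the fork has been drawn out from under it (x of cap_rim in the frame of tray between -0.075 and 0.075 m and y of cap_rim in the frame of tray between -0.055 and 0.055 m and z of cap_rim in the frame of tray between 0.018 and 0.027 m and angle between cap_rim's own z axis and vertical below 0.1 rad and horizontal distance between puller_fork and cap_rim above 0.05 m), for 0.2 s.
At the end, for the whole second after the job is handed in: Cap right way up (0.1 rad) on the tray floor, its axis within 75 mm (tray x) and 55 mm (tray y) of the tray's centre; puller upright (0.1 rad) on the mat, its grip within 50 mm of the mat's centre along the mat's x and y; both at rest (x of cap_rim in the frame of tray between -0.075 and 0.075 m and y of cap_rim in the frame of tray between -0.055 and 0.055 m and z of cap_rim in the frame of tray between 0.018 and 0.027 m and angle between each of cap_rim, puller_grip's own z axis and vertical below 0.1 rad and linear speed of each of cap, puller below 0.02 m/s and x of puller_grip in the frame of mat between -0.05 and 0.05 m and y of puller_grip in the frame of mat between -0.05 and 0.05 m and z of puller_grip in the frame of mat between 0.078 and 0.088 m); the robot touches nothing.
It fails at once if the gripper takes hold of or pushes the cap (over 2 N) (contact force between the fingers and cap above 2 N).
It fails at once if the cap is tipped over (more than 0.8 rad) (angle between cap_rim's own z axis and vertical above 0.8 rad).
It fails at once if the cap is dropped or slammed into the tray (over 15 N) (contact force between cap and tray above 15 N).
It fails at once if the collar or the bush in the tray is moved by more than 20 mm (distance of any of collar_mid, bush_mid from where it was at the start of the episode above 0.02 m).
It also fails if it takes over 72 s, if anything falls off the work surface, if the arm or the gripper's body presses on something with over 40 N, if the wrist force passes 120 N, or if a joint passes its speed limit or range.

## Working session

There is one attempt and no reset: what is moved stays moved. The work goes in short steps, Python scripts to look and compute and a shell command to move; the robot and the scene stay as the last step left them, time stands still between calls to the robot, and variables do not carry over. Pictures are saved under pics/ and viewed, about 8 in all and at most 12, crops included, and the job is handed in when it is done.

```bash
mkdir -p pics; ls; cat > h.py <<'E'
import numpy as np, cv2
from bench import r
from scipy.spatial.transform import Rotation as R
def Tt(s):
    T=np.eye(4);T[:3,:3]=R.from_euler('xyz',s["tcp_rot"],degrees=True).as_matrix();T[:3,3]=s["tool_pos"];return T
def snap(n):
    s=r.sense();p=r.snapshot(n)
    p["W"]=Tt(s)@np.array(p["tool_from_camera"]) if n=="wrist" else np.array(p["T"]);return p
def save(p,f): cv2.imwrite("pics/"+f,cv2.cvtColor(p["image"],cv2.COLOR_RGB2BGR))
def atz(p,uv,z):
    d=p["W"][:3,:3]@np.linalg.inv(p["K"])@[uv[0],uv[1],1];o=p["W"][:3,3];return o+d*(z-o[2])/d[2]
def proj(p,X):
    c=np.linalg.inv(p["W"])@np.append(X,1);u=np.array(p["K"])@c[:3];return u[:2]/u[2]
E
python3 - <<'E'
from h import *
Z=dict(wheel=0,hub_seat=58,cap_rim=78,puller_grip=83,puller_fork=8,mat=0,tray=0,collar_mid=10,bush_mid=18)
print({k:np.round(v,1).tolist() if not np.isscalar(v) else v for k,v in r.sense().items()})
for n in("top","side"):
    p=snap(n);save(p,n+".png")
    for k,z in Z.items():
        for d in r.pinpoint(p,k)[:3]: print(n,k,round(d["conf"],2),np.round(d["uv"]),np.round(atz(p,d["uv"],z)))
E
```

```text
pics
{'time': 0.0, 'joint_pos': [59.1, 7.5, 85.3, 0.0, 87.3, -4.9], 'qd': [0.0, 0.1, -0.0, 0.1, 0.1, 0.0], 'joint_efforts': [0.0, -56.9, -50.1, 0.0, 0.0, -0.0], 'tool_pos': [262.7, 538.8, 252.2], 'tcp_rot': [-180.0, 0.1, 64.0], 'ft_force': [0.3, -0.2, 1.2], 'wrist_torque': [0.0, 0.0, -0.0], 'finger_gap': 85.68304744010925}
top wheel 0.9 [280. 173.] [611.  -7.   0.]
top wheel 0.28 [140. 219.] [485. 377.   0.]
top hub_seat 0.62 [281. 168.] [613.  -8.  58.]
top puller_grip 0.63 [150. 197.] [531. 332.  83.]
top puller_grip 0.6 [406. 197.] [ 530. -331.   83.]
top puller_fork 0.73 [399. 202.] [ 527. -332.    8.]
top mat 0.56 [416. 278.] [ 323. -373.    0.]
top mat 0.55 [394. 200.] [ 535. -319.    0.]
top tray 0.86 [141. 221.] [479. 374.   0.]
top collar_mid 0.78 [123. 196.] [545. 423.  10.]
top bush_mid 0.39 [150. 195.] [549. 347.  18.]
side wheel 0.67 [235. 219.] [607. -13.   0.]
side hub_seat 0.75 [235. 206.] [605.  -8.  58.]
side cap_rim 0.62 [234. 199.] [609. -16.  78.]
side cap_rim 0.53 [277. 154.] [ 515. -245.   78.]
side puller_fork 0.78 [275. 154.] [ 533. -333.    8.]
side mat 0.92 [336. 156.] [ 329. -374.    0.]
side mat 0.64 [272. 157.] [ 544. -327.    0.]
side tray 0.85 [255. 336.] [479. 378.   0.]
side tray 0.28 [224. 317.] [566. 335.   0.]
side collar_mid 0.87 [229. 346.] [534. 421.  10.]
side collar_mid 0.43 [253. 337.] [481. 387.  10.]
side bush_mid 0.68 [225. 316.] [560. 346.  18.]
```

```bash
python3 - <<'E'
import cv2
a=cv2.imread("pics/top.png");cv2.imwrite("pics/topc.png",cv2.resize(a[110:330,60:500],None,fx=1.8,fy=1.8,interpolation=3))
E
```

```text
(no output)
```

View pics/topc.png

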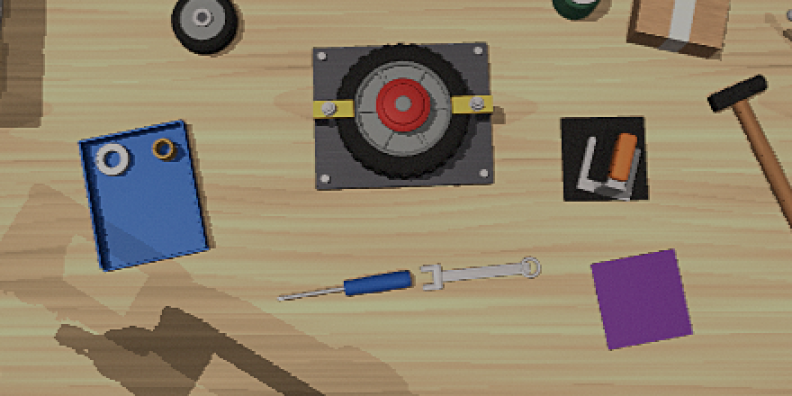

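View pics/side.png

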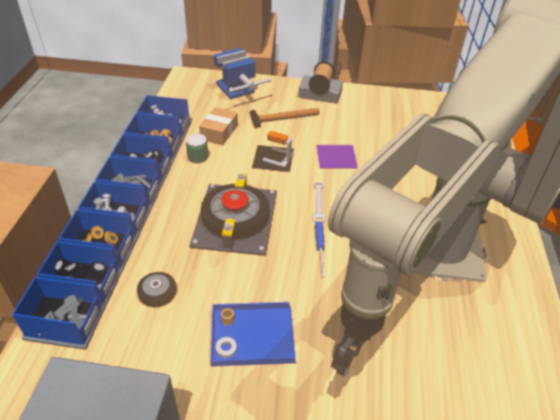

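The top view shows the tray at crop (145,195), yawed about +10°, with its near side (-x) at the bottom. The wheel and cap are at (403,103). The puller is on the black mat at (605,160), with the grip at (622,157) and the fork pointing about +x at yaw -12°. The purple mat is a decoy. The side view agrees with all of this.

```bash
cat >> h.py <<'E'
def go(x,y,z,yaw):
    s=r.sense();T=Tt(s);d=T[:3,:3].T@(np.array([x,y,z])-T[:3,3])/1000
    print("t",round(s["time"],2),"rows",np.round(d,4),"turn",round(-((yaw-s["tcp_rot"][2]+180)%360-180),2),"gap",round(s["finger_gap"],1),"F",np.round(s["ft_force"],1))
E
python3 -m jog '[[-0.666,0.621,0,-14,100],[-0.666,0.621,0,-14,100],[-0.666,0.621,0,-14,100],[-0.666,0.621,0,-14,100],[-0.666,0.621,0,-14,100],[-0.666,0.621,0,-14,100],[-0.666,0.621,0,-14,100],[-0.666,0.621,0,-14,100]]'
python3 -c "
from h import *
go(500,-325,260,78)"
```

```text
time: 1.8
tool_pos: [380.1, 154.9, 253.6]
tcp_rot: [179.9, -0.0, 78.0]
ft_force: [1.4, -0.7, -0.0]
finger_gap: 85.1
t 1.8 rows [-0.4446  0.2169 -0.0063] turn 0.03 gap 85.1 F [ 1.4 -0.7 -0. ]
```

```bash
python3 -m jog '[[-0.445,0.217,-0.006,0,100],[-0.445,0.217,-0.006,0,100],[-0.445,0.217,-0.006,0,100],[-0.445,0.217,-0.006,0,100],[-0.445,0.217,-0.006,0,100],[-0.445,0.217,-0.006,0,100],[-0.445,0.217,-0.006,0,100],[-0.445,0.217,-0.006,0,100]]' >/dev/null
python3 -m jog '[[-0.05,0.025,0,0,100],[-0.05,0.025,0,0,100],[-0.05,0.025,0,0,100],[-0.05,0.025,0,0,100]]'
python3 - <<'E'
from h import *
p=snap("wrist");save(p,"w1.png")
Z=dict(puller_grip=83,puller_fork=8,mat=0)
for k,z in Z.items():
    for d in r.pinpoint(p,k)[:2]: print(k,round(d["conf"],2),np.round(d["uv"]),np.round(atz(p,d["uv"],z)))
# orange: top face z=98
h=cv2.cvtColor(p["image"],cv2.COLOR_RGB2HSV);m=cv2.inRange(h,(5,150,110),(20,255,255))
n,l,st,c=cv2.connectedComponentsWithStats(m);i=1+st[1:,4].argmax()
cs,_=cv2.findContours((l==i).astype('u1'),0,1)
b=cv2.boxPoints(cv2.minAreaRect(cs[0]));print(st[i]);print(np.round([[*q,*atz(p,q,98)[:2]] for q in b]))
E
```

```text
time: 3.0
tool_pos: [490.7, -286.9, 258.5]
tcp_rot: [179.9, -0.1, 78.0]
ft_force: [0.3, 0.3, 0.4]
finger_gap: 85.5
puller_grip 0.68 [242. 239.] [ 531. -333.   83.]
mat 0.79 [257. 224.] [ 544. -326.    0.]
mat 0.79 [173.  51.] [ 334. -371.    0.]
[   0  182  107  123 2674]
[[ -14.  196.  438. -546.]
 [   0.  182.  429. -527.]
 [ 108.  295.  555. -472.]
 [  93.  309.  567. -492.]]
```

View pics/w1.png

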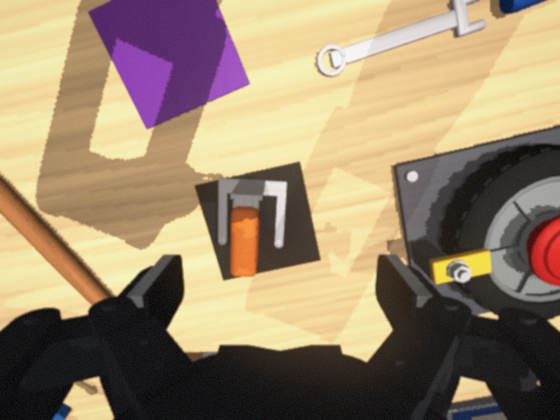

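The wrist view shows the grip at (244,242), the fork's throat at (253,187), and the tines running down the image to about (222,240) and (279,245).

```bash
python3 - <<'E'
from h import *
p=snap("wrist")
for uv in [(232,210),(258,210),(256,275),(232,275)]: print("top98",np.round(atz(p,uv,98)[:2],1))
for uv in [(219,182),(288,182),(284,247),(219,243)]: print("fork",np.round(atz(p,uv,8)[:2],1))
for yaw in(0,-5,-10,-15):
  a=np.radians(yaw);x=np.array([np.cos(a),np.sin(a),0]);y=np.array([-x[1],x[0],0]);g=np.array([531,-333,83.])
  print(yaw,[np.round(proj(p,g+x*i+y*j+[0,0,k])).tolist() for i,j,k in[(-35,13,15),(-35,-13,15),(35,-13,15),(35,13,15),(-29,40,-75),(37,40,-75),(37,-40,-75)]])
go(531,-333,86,78)
E
```

```text
top98 [ 497.2 -332. ]
top98 [ 502.  -308.8]
top98 [ 565.3 -325.2]
top98 [ 560.5 -347.9]
fork [ 482.8 -357.4]
fork [ 499.5 -277.8]
fork [ 579. -299.]
fork [ 557.2 -376.8]
0 [[244.0, 206.0], [217.0, 212.0], [235.0, 280.0], [261.0, 275.0], [276.0, 187.0], [287.0, 238.0], [224.0, 250.0]]
-5 [[248.0, 207.0], [220.0, 210.0], [232.0, 279.0], [258.0, 276.0], [278.0, 189.0], [285.0, 241.0], [221.0, 248.0]]
-10 [[251.0, 208.0], [223.0, 209.0], [229.0, 278.0], [255.0, 277.0], [281.0, 192.0], [282.0, 244.0], [218.0, 246.0]]
-15 [[255.0, 209.0], [226.0, 208.0], [225.0, 277.0], [252.0, 278.0], [283.0, 195.0], [280.0, 246.0], [215.0, 243.0]]
t 3.25 rows [-0.0372  0.0482  0.1733] turn 0.09 gap 85.1 F [0.1 0.1 0.2]
```

```bash
python3 -c "
from h import *
go(532,-328.5,86,75.4)"
python3 -m jog '[[-0.033,0.048,0.05,2.6,100],[-0.033,0.048,0.10,2.6,100],[-0.033,0.048,0.10,2.6,100]]'
python3 -c "
from h import *
go(532,-328.5,86,75.4)"
```

```text
t 3.25 rows [-0.0326  0.0483  0.1733] turn 2.69 gap 85.1 F [0.1 0.1 0.2]
time: 3.55
tool_pos: [530.5, -327.6, 154.6]
tcp_rot: [-179.9, -0.1, 75.5]
ft_force: [-0.5, 0.6, -1.8]
finger_gap: 85.4
t 3.55 rows [-0.0006  0.0019  0.0686] turn 0.13 gap 85.4 F [-0.5  0.6 -1.8]
```

```bash
python3 -m jog '[[0,0.002,0.035,0,100],[0,0.002,0.0686,0,100],[0,0.002,0.0686,0,100],[0,0.002,0.0686,0,0],[0,0.002,0.0686,0,0],[0,0.002,0.0686,0,0],[0,0.002,0.0686,0,0],[0,0.002,0.0686,0,0]]' 60
python3 -m jog '[[0,0,0,0,0],[0,0,0,0,0],[0,0,0,0,0]]'
```

```text
time: 4.35
tool_pos: [533.6, -328.9, 88.3]
tcp_rot: [179.9, -0.0, 75.5]
ft_force: [0.4, 0.6, 8.5]
finger_gap: 25.0
time: 4.65
tool_pos: [533.6, -328.9, 88.4]
tcp_rot: [179.9, -0.0, 75.5]
ft_force: [-0.2, 0.1, 0.7]
finger_gap: 25.1
```

```bash
python3 -m jog '[[0,0,-0.02,0,0],[0,0,-0.05,0,0],[0,0,-0.1,0,0],[0,0,-0.15,0,0],[0,0,-0.18,0,0],[0,0,-0.18,0,0]]'
python3 -c "
from h import *
go(670,-9,268,90)"
```

```text
time: 5.25
tool_pos: [535.3, -330.4, 274.8]
tcp_rot: [179.4, 0.2, 75.5]
ft_force: [0.6, -0.7, -2.6]
finger_gap: 25.2
t 5.25 rows [0.3449 0.0501 0.0063] turn -14.48 gap 25.2 F [ 0.6 -0.7 -2.6]
```

```bash
python3 -m jog '[[0.04,0.006,0,-4,0],[0.09,0.013,0,-8,0],[0.14,0.02,0,-14.5,0],[0.19,0.028,0,-14.5,0],[0.24,0.035,0,-14.5,0],[0.29,0.042,0,-14.5,0],[0.345,0.05,0,-14.5,0],[0.345,0.05,0,-14.5,0]]'
python3 -m jog '[[0,0,0,0,0],[0,0,0,0,0],[0,0,0,0,0]]'
python3 - <<'E'
from h import *
print(np.round(r.sense()["tool_pos"],1),np.round(r.sense()["tcp_rot"],2))
p=snap("wrist");save(p,"w2.png")
for k,z in dict(cap_rim=78,hub_seat=58,wheel=0,puller_grip=262,puller_fork=187).items():
    for d in r.pinpoint(p,k)[:2]: print(k,round(d["conf"],2),np.round(d["uv"]),np.round(atz(p,d["uv"],z),1))
print(proj(p,[610,-9,78]))
E
```

```text
time: 6.05
tool_pos: [669.9, -2.6, 270.4]
tcp_rot: [179.7, 0.2, 90.3]
ft_force: [-0.8, -0.7, -3.3]
finger_gap: 25.0
time: 6.35
tool_pos: [669.1, -3.9, 268.9]
tcp_rot: [179.8, 0.2, 90.3]
ft_force: [-0.0, -0.1, -3.1]
finger_gap: 25.2
[669.1  -3.9 268.9] [1.7983e+02 1.7000e-01 9.0260e+01]
cap_rim 0.71 [272. 126.] [610.1 -12.7  78. ]
puller_grip 0.9 [279. 269.] [667.5  -4.8 262. ]
[275.52263724 125.38602718]
```

View pics/w2.png

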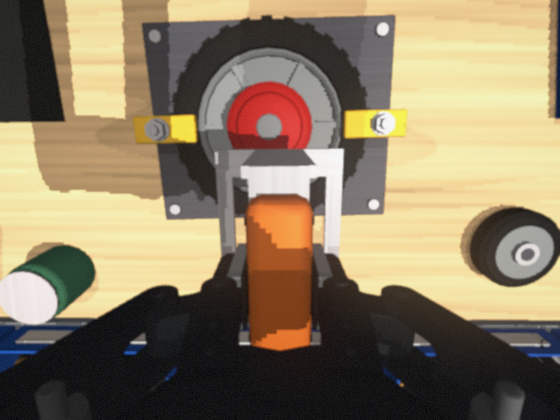

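Cap: red disc spanning columns 228–311, dome centre near (269,125). Puller: held straight, fork throat edge spanning columns 216–344 at row 150, tines running down the image.

```bash
python3 - <<'E'
from h import *
p=snap("wrist")
h=cv2.cvtColor(p["image"],cv2.COLOR_RGB2HSV);m=cv2.inRange(h,(0,130,60),(4,255,255))|cv2.inRange(h,(174,130,60),(180,255,255));m[160:]=0
ys,xs=np.nonzero(m);print("red",xs.min(),xs.max(),ys.min())
for z in(78,83):
  L,Rr,U=[atz(p,q,z) for q in((xs.min(),120),(xs.max()+1,120),(269,ys.min()))]
  print(z,L[:2],Rr[:2],U[:2],"diam",abs(L-Rr)[1],"cx",U[0]+40,"cy",(L+Rr)[1]/2)
print("screws",np.mean([atz(p,q,18) for q in((155,36),(383,29),(175,210),(374,204))],0))
print("hubcentre dome 93",atz(p,(269,125.5),93))
s=r.sense()["tool_pos"];print(s)
for uv in((216,150),(344,150)):print("fork",atz(p,uv,s[2]-80.4),atz(p,uv,s[2]-85.4))
# predicted throat rear edge from TCP
g=np.array([-1.6,.4,0])+s
print([np.round(proj(p,g+[i,j,k])).tolist() for i,j,k in[(-41,40,-80.4),(-41,-40,-80.4),(-46,15,10),(-46,-15,10),(-35,13,10),(-35,-13,10),(35,13,10),(35,-13,10)]])
E
```

```text
red 227 310 80
78 [606.76692216 -54.41399271] [606.29879643  24.83946316] [571.23786588 -14.67943383] diam 79.25345587285425 cx 611.2378658768582 cy -14.787264773970223
83 [606.74398461 -53.61066203] [606.28334908  24.37470587] [571.78340787 -14.51187247] diam 77.9853679007984 cx 611.7834078702057 cy -14.617978075445224
screws [613.12583885 -13.90798931  18.        ]
hubcentre dome 93 [611.26428749 -14.27995396  93.        ]
[669.92121524  -3.33031945 270.82350622]
fork [624.22327405 -43.83731237 190.42350622] [624.6953603  -44.82772828 185.42350622]
fork [623.73713968  35.37033336 190.42350622] [624.19707674  36.35943119 185.42350622]
[[346.0, 156.0], [218.0, 155.0], [327.0, 170.0], [240.0, 170.0], [320.0, 201.0], [247.0, 201.0], [313.0, 366.0], [250.0, 365.0]]
```

```bash
python3 -c "
from h import *
go(495,-13.7,200,90)"
python3 -m jog '[[-0.01,-0.045,0.01,0.2,0],[-0.01,-0.09,0.01,0.2,0],[-0.01,-0.135,0.02,0.2,0],[-0.01,-0.175,0.04,0.2,0],[-0.01,-0.175,0.07,0.2,0],[-0.01,-0.175,0.07,0.2,0]]'
python3 -c "
from h import *
go(495,-13.7,154,90)"
```

```text
t 6.7 rows [-0.0093 -0.1754  0.0698] turn 0.28 gap 25.1 F [ 0.2 -0.5 -4.5]
time: 7.3
tool_pos: [492.1, -14.2, 196.2]
tcp_rot: [180.0, 0.1, 90.1]
ft_force: [-0.8, 0.0, -3.6]
finger_gap: 25.2
t 7.3 rows [0.0006 0.0029 0.0422] turn 0.05 gap 25.2 F [-0.8  0.  -3.6]
```

```bash
python3 -m jog '[[0,0.003,0.02,0,0],[0,0.003,0.04,0,0],[0,0.003,0.042,0,0],[0,0.003,0.042,0,0],[0,0.003,0.042,0,0]]'
python3 - <<'E'
from h import *
go(612.5,-13.7,154,90)
p=snap("side");save(p,"s2.png")
for k in("puller_fork","cap_rim"):
  for d in r.pinpoint(p,k)[:2]:print(k,d["conf"],np.round(d["uv"],1))
s=r.sense()["tool_pos"]
print("pred",proj(p,s+np.array([-1,-.8,-80.4])),proj(p,[611.5,-14.5,78]))
a=cv2.imread("pics/s2.png");cv2.imwrite("pics/s2c.png",cv2.resize(a[130:270,170:340],None,fx=4,fy=4,interpolation=3))
E
```

```text
time: 7.8
tool_pos: [496.5, -14.4, 156.1]
tcp_rot: [179.8, 0.1, 90.1]
ft_force: [0.7, 0.2, -3.2]
finger_gap: 25.4
t 7.8 rows [0.0006 0.116  0.0024] turn 0.05 gap 25.4 F [ 0.7  0.2 -3.2]
puller_fork 0.69 [237.  196.5]
puller_fork 0.68 [270.1 203.8]
cap_rim 0.94 [235.7 196.6]
pred [272.80599269 204.51912697] [233.16760109 199.31325402]
```

View pics/s2c.png

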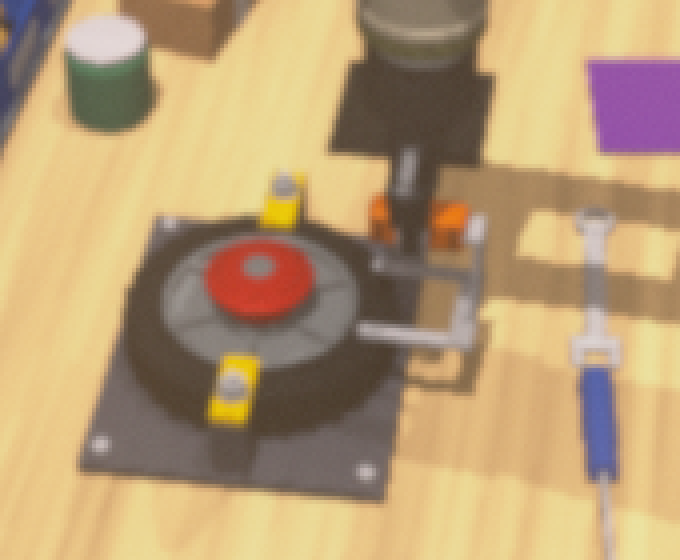

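The puller is level, with its tines (crop 360–460, 265–340) over the tyre in front of the cap. I'll insert it level.

```bash
python3 -m jog '[[0,0.015,0.0024,0,0],[0,0.03,0.0024,0,0],[0,0.045,0.0024,0,0],[0,0.06,0.0024,0,0],[0,0.06,0.0024,0,0],[0,0.06,0.0024,0,0]]'
python3 -c "
from h import *
go(612.5,-13.7,154,90)"
```

```text
time: 8.55
tool_pos: [556.0, -14.3, 153.6]
tcp_rot: [179.9, 0.1, 90.1]
ft_force: [-1.2, -0.6, -4.3]
finger_gap: 25.1
t 8.55 rows [ 0.0006  0.0565 -0.0003] turn 0.06 gap 25.1 F [-1.2 -0.6 -4.3]
```

```bash
python3 -m jog '[[0,0.015,0,0,0],[0,0.03,0,0,0],[0,0.04,0,0,0],[0,0.048,0,0,0],[0,0.05,0,0,0],[0,0.05,0,0,0],[0,0.05,0,0,0]]'
python3 -m jog '[[0,0.003,0,0,0],[0,0.006,0,0,0],[0,0.006,0,0,0],[0,0.006,0,0,0]]'
python3 - <<'E'
from h import *
go(612.5,-13.7,154,90)
p=snap("wrist");save(p,"w3.png")
p=snap("side");save(p,"s3.png")
a=cv2.imread("pics/s3.png");b=cv2.imread("pics/w3.png")
a=cv2.resize(a[160:260,180:300],(480,400),interpolation=3);b=cv2.resize(b[100:420,120:440],(320,400)[:2])
cv2.imwrite("pics/c3.png",np.hstack([a,b]))
E
```

```text
time: 9.25
tool_pos: [605.6, -14.2, 153.5]
tcp_rot: [179.9, 0.1, 90.1]
ft_force: [-0.6, 0.6, -4.1]
finger_gap: 25.4
time: 9.65
tool_pos: [611.6, -14.2, 153.6]
tcp_rot: [179.9, 0.1, 90.1]
ft_force: [-0.1, -0.3, -3.9]
finger_gap: 25.4
t 9.65 rows [ 0.0005  0.0009 -0.0004] turn 0.07 gap 25.4 F [-0.1 -0.3 -3.9]
```

View pics/c3.png

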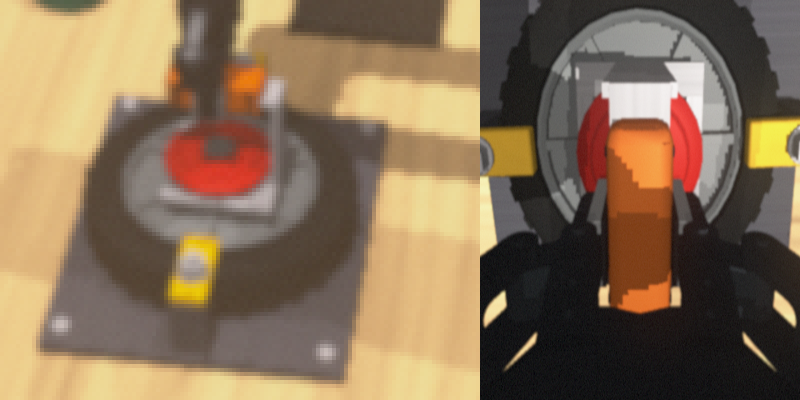

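The fork is under the cap and centred on it. I'll feel for the throat, then pull up slowly.

```bash
python3 -m jog '[[0,0.001,0,0,0],[0,0.002,0,0,0],[0,0.002,0,0,0]]' 90
python3 -m jog '[[0,0,-0.002,0,0],[0,0,-0.004,0,0],[0,0,-0.006,0,0],[0,0,-0.008,0,0],[0,0,-0.010,0,0],[0,0,-0.012,0,0],[0,0,-0.012,0,0]]'
```

```text
time: 10.05
tool_pos: [613.6, -14.2, 153.5]
tcp_rot: [179.9, 0.1, 90.1]
ft_force: [-0.8, -0.3, -3.5]
finger_gap: 24.6
time: 10.75
tool_pos: [613.2, -14.1, 165.5]
tcp_rot: [180.0, 0.1, 90.1]
ft_force: [-2.4, -0.2, -7.0]
finger_gap: 24.6
```

```bash
python3 -m jog '[[0,0,-0.004,0,0],[0,0,-0.008,0,0],[0,0,-0.013,0,0],[0,0,-0.018,0,0],[0,0,-0.023,0,0],[0,0,-0.028,0,0],[0,0,-0.033,0,0],[0,0,-0.036,0,0]]'
python3 -m jog '[[0,0,0,0,0],[0,0,0,0,0],[0,0,0,0,0]]'
python3 - <<'E'
from h import *
p=snap("wrist");save(p,"w4.png")
p=snap("side");save(p,"s4.png")
a=cv2.imread("pics/s4.png");b=cv2.imread("pics/w4.png")
a=cv2.resize(a[150:250,180:300],(480,400),interpolation=3);b=cv2.resize(b[100:420,120:440],(320,400)[:2])
cv2.imwrite("pics/c4.png",np.hstack([a,b]))
E
```

```text
time: 11.55
tool_pos: [613.4, -14.1, 202.3]
tcp_rot: [179.9, 0.1, 90.1]
ft_force: [0.1, 0.5, -4.7]
finger_gap: 24.9
time: 11.85
tool_pos: [613.2, -14.1, 201.9]
tcp_rot: [180.0, 0.1, 90.1]
ft_force: [-1.4, 0.5, -4.8]
finger_gap: 25.0
```

View pics/c4.png

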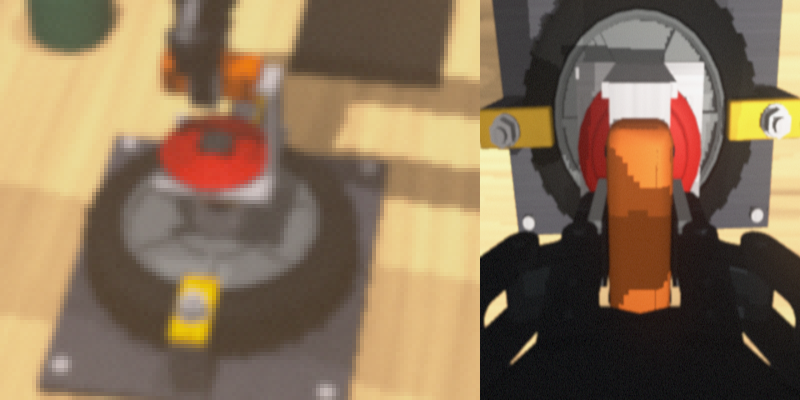

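Cap popped off and sits level on the fork, clear of the hub sleeve. Now the tray pose.

```bash
python3 - <<'E'
from h import *
p=snap("top");save(p,"t5.png")
for k,z in dict(tray=0,collar_mid=10,bush_mid=18).items():
    for d in r.pinpoint(p,k)[:1]: print(k,round(d["conf"],2),np.round(atz(p,d["uv"],z)))
h=cv2.cvtColor(p["image"],cv2.COLOR_RGB2HSV);m=cv2.inRange(h,(100,130,40),(125,255,255));m[:,:90]=0;m[:, 190:]=0;m[:150]=0;m[285:]=0
cs,_=cv2.findContours(m,0,1);c=max(cs,key=cv2.contourArea);q=cv2.boxPoints(cv2.minAreaRect(c));print(cv2.contourArea(c))
for u in q: print(np.round(u,1),np.round(atz(p,u,15)[:2],1))
print(np.mean([atz(p,u,15) for u in q],0))
go(500,370,240,100)
E
```

```text
tray 0.79 [486. 378.   0.]
collar_mid 0.58 [545. 428.  10.]
bush_mid 0.64 [546. 351.  18.]
4262.5
[101.4 188. ] [568.  481.1]
[161.1 176.2] [600.2 319.5]
[175.4 248.9] [401.4 276.1]
[115.7 260.6] [370.4 435. ]
[485.00615976 377.94296538  15.        ]
t 12.15 rows [ 0.3841 -0.1129 -0.0389] turn -9.94 gap 24.7 F [-0.1 -0.2 -4.4]
```

```bash
python3 -m jog '[[0,0,-0.01,0,0],[0.005,0,-0.025,0,0],[0.015,-0.006,-0.04,0,0],[0.03,-0.013,-0.045,0,0],[0.05,-0.022,-0.045,-1,0],[0.075,-0.033,-0.045,-2,0],[0.1,-0.044,-0.045,-3,0],[0.125,-0.055,-0.045,-4,0]]'
python3 -m jog '[[0.025,-0.011,0,-1,0],[0.05,-0.022,0,-2,0],[0.075,-0.033,0,-3,0],[0.1,-0.044,0,-4,0],[0.125,-0.055,0,-5,0],[0.145,-0.064,0,-6,0],[0.158,-0.07,0,-7,0],[0.163,-0.072,0,-8,0]]'
python3 -c "
from h import *
go(443,368,245,102)"
```

```text
time: 12.95
tool_pos: [557.0, 113.1, 247.6]
tcp_rot: [179.9, 0.1, 94.1]
ft_force: [0.7, 0.5, -4.9]
finger_gap: 24.4
time: 13.75
tool_pos: [472.3, 272.2, 247.7]
tcp_rot: [179.9, 0.1, 102.3]
ft_force: [0.3, 0.4, -5.1]
finger_gap: 24.8
t 13.75 rows [ 0.0999 -0.0081  0.0025] turn 0.33 gap 24.8 F [ 0.3  0.4 -5.1]
```

```bash
python3 -m jog '[[0.01,-0.001,0,0,0],[0.03,-0.003,0,0,0],[0.055,-0.005,0,0,0],[0.078,-0.006,0,0,0],[0.093,-0.008,0,0,0],[0.1,-0.008,0,0,0],[0.1,-0.008,0,0,0],[0.1,-0.008,0,0,0]]'
python3 - <<'E'
from h import *
p=snap("wrist");save(p,"w6.png")
for k,z in dict(tray=0,cap_rim=167).items():
    for d in r.pinpoint(p,k)[:1]: print(k,round(d["conf"],2),np.round(d["uv"]),np.round(atz(p,d["uv"],z)))
# draw predicted tray outline for (482,377,yaw12.5)
im=cv2.imread("pics/w6.png");a=np.radians(12.5);x=np.array([np.cos(a),np.sin(a),0]);y=np.array([-x[1],x[0],0]);c=np.array([482,377,0.])
P=[proj(p,c+x*i+y*j+[0,0,k]) for i,j,k in[(-100,-80,8),(-100,80,8),(100,80,26),(100,-80,26)]]
print(np.round(P))
cv2.polylines(im,[np.int32(P)],True,(0,255,0),1);cv2.imwrite("pics/w6d.png",im)
go(443,368,245,102)
E
```

```text
time: 14.55
tool_pos: [443.4, 367.5, 247.4]
tcp_rot: [179.9, 0.1, 102.3]
ft_force: [1.5, -0.3, -5.4]
finger_gap: 24.8
[[208. 124.]
 [355. 124.]
 [348. 297.]
 [215. 297.]]
t 14.7 rows [ 0.0007 -0.0004  0.0026] turn 0.27 gap 24.8 F [ 0.1  0.1 -3.3]
```

View pics/w6d.png

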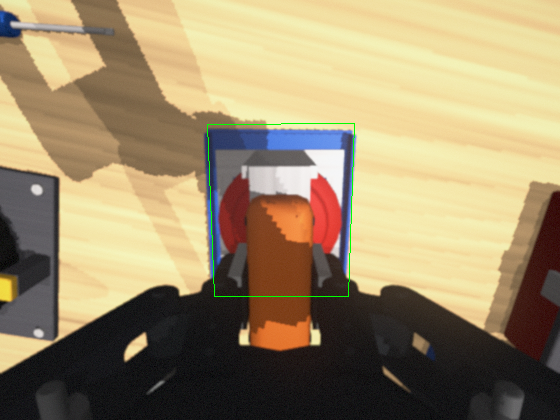

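The tray lip is at row 131 and the outline I drew is at 124, so the tray is about 7 mm further out; sides and yaw match. The cap is still centred on the fork. Descending.

```bash
python3 -m jog '[[0.001,0.005,0.015,0,0],[0.001,0.005,0.04,0,0],[0.001,0.005,0.065,0,0],[0.001,0.005,0.09,0,0],[0.001,0.005,0.11,0,0],[0.001,0.005,0.125,0,0],[0.001,0.005,0.130,0,0],[0.001,0.005,0.130,0,0]]'
python3 -m jog '[[0,0,0.002,0,0],[0,0,0.004,0,0],[0,0,0.006,0,0],[0,0,0.008,0,0],[0,0,0.009,0,0],[0,0,0.009,0,0]]'
```

```text
time: 15.5
tool_pos: [448.2, 368.8, 116.6]
tcp_rot: [180.0, 0.1, 102.3]
ft_force: [0.6, -0.7, -5.3]
finger_gap: 24.9
time: 16.1
tool_pos: [448.1, 368.7, 107.5]
tcp_rot: [180.0, 0.1, 102.3]
ft_force: [-0.7, -0.4, -4.9]
finger_gap: 25.0
```

```bash
python3 -m jog '[[0,0,0.001,0,0],[0,0,0.002,0,0],[0,0,0.003,0,0],[0,0,0.004,0,0],[0,0,0.005,0,0],[0,0,0.006,0,0],[0,0,0.007,0,0],[0,0,0.007,0,0]]'
python3 -m jog '[[0,0,0.001,0,0],[0,0,0.001,0,0],[0,0,0.001,0,0]]'
python3 - <<'E'
from h import *
p=snap("side");save(p,"s7.png");a=cv2.imread("pics/s7.png");cv2.imwrite("pics/s7c.png",cv2.resize(a[270:390,180:340],(640,480),interpolation=3))
E
```

```text
time: 16.9
tool_pos: [448.0, 368.7, 100.3]
tcp_rot: [180.0, 0.2, 102.3]
ft_force: [-0.7, 0.4, -2.3]
finger_gap: 24.8
time: 17.2
tool_pos: [448.0, 368.6, 99.3]
tcp_rot: [180.0, 0.2, 102.3]
ft_force: [0.8, -0.8, -3.9]
finger_gap: 24.8
```

View pics/s7c.png

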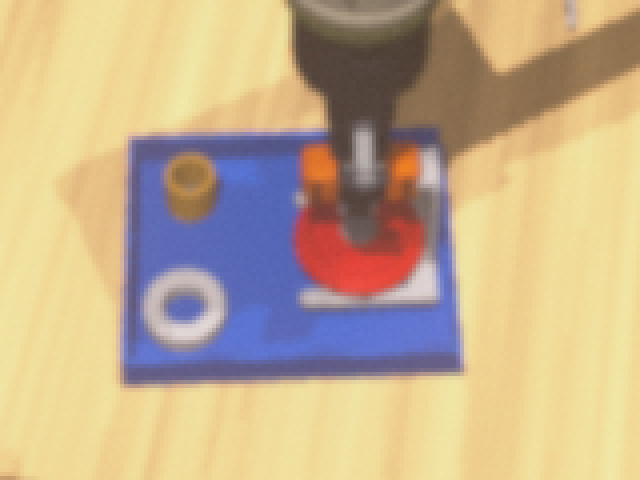

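The cap rests flat in the tray's near half with the fork still under it; collar and bush are clear. Drawing out level.

```bash
python3 -m jog '[[0,-0.004,0,0,0],[0,-0.012,0,0,0],[0,-0.024,0,0,0],[0,-0.036,0,0,0],[0,-0.048,0,0,0],[0,-0.06,0,0,0],[0,-0.072,0,0,0],[0,-0.084,0,0,0]]'
python3 -m jog '[[0,-0.012,0,0,0],[0,-0.024,0,0,0],[0,-0.03,0,0,0],[0,-0.03,0,0,0],[0,-0.03,0,0,0]]'
python3 - <<'E'
from h import *
p=snap("side");save(p,"s8.png");a=cv2.imread("pics/s8.png");cv2.imwrite("pics/s8c.png",cv2.resize(a[270:390,180:340],(640,480),interpolation=3))
for d in r.pinpoint(p,"cap_rim")[:2]: print(d["conf"],atz(p,d["uv"],23))
go(348,347,270,102)
E
```

```text
time: 18.05
tool_pos: [365.0, 350.6, 99.4]
tcp_rot: [180.0, 0.1, 102.3]
ft_force: [-0.5, 0.4, -4.2]
finger_gap: 24.4
time: 18.55
tool_pos: [335.9, 344.4, 99.6]
tcp_rot: [179.9, 0.1, 102.3]
ft_force: [0.5, 0.3, -3.2]
finger_gap: 24.4
0.75 [438.67467108 363.56914627  23.        ]
t 18.65 rows [-0.0004  0.0123 -0.1704] turn 0.25 gap 24.8 F [ 0.5  0.7 -2.9]
```

View pics/s8c.png

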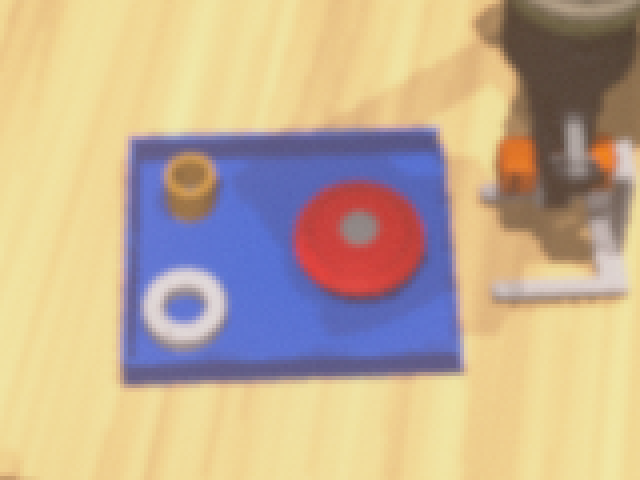

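Fork is clear and the cap is upright and undisturbed. Returning the puller.

```bash
python3 -m jog '[[0,0,-0.03,0,0],[0,0,-0.07,0,0],[0,0,-0.11,0,0],[0,0,-0.15,0,0],[0,0,-0.17,0,0],[0,0,-0.17,0,0]]'
python3 -c "
from h import *
go(540,-325,270,78)"
```

```text
time: 19.25
tool_pos: [337.9, 346.1, 273.8]
tcp_rot: [179.6, -0.1, 102.2]
ft_force: [-0.4, 0.6, -3.6]
finger_gap: 24.6
t 19.25 rows [-0.6987  0.0554  0.0035] turn 24.23 gap 24.6 F [-0.4  0.6 -3.6]
```

```bash
python3 -m jog '[[-0.03,0.002,0,1,0],[-0.07,0.005,0,3,0],[-0.115,0.009,0,6,0],[-0.16,0.012,0,9,0],[-0.205,0.016,0,12,0],[-0.25,0.02,0,15,0],[-0.295,0.023,0,18,0],[-0.34,0.026,0,20,0]]'
python3 -c "
from h import *
go(540,-325,270,78)"
```

```text
time: 20.05
tool_pos: [434.9, 17.4, 271.5]
tcp_rot: [179.7, -0.2, 82.1]
ft_force: [0.9, -0.0, -3.8]
finger_gap: 24.6
t 20.05 rows [-0.3247  0.1512  0.0011] turn 4.09 gap 24.6 F [ 0.9 -0.  -3.8]
```

```bash
python3 -m jog '[[-0.04,0.019,0,1,0],[-0.08,0.037,0,2,0],[-0.12,0.056,0,3,0],[-0.16,0.075,0,4,0],[-0.2,0.093,0,4,0],[-0.24,0.112,0,4,0],[-0.28,0.13,0,4,0],[-0.31,0.144,0,4,0]]'
python3 -m jog '[[-0.02,0.01,0,0,0],[-0.02,0.01,0,0,0],[-0.02,0.01,0,0,0],[-0.02,0.01,0,0,0]]'
python3 - <<'E'
from h import *
go(540,-325,100,78)
p=snap("wrist");save(p,"w9.png")
for d in r.pinpoint(p,"mat")[:2]: print(d["conf"],d["uv"],atz(p,d["uv"],0))
p=snap("top")
for d in r.pinpoint(p,"mat")[:2]: print(d["conf"],d["uv"],atz(p,d["uv"],0))
E
```

```text
time: 20.85
tool_pos: [534.4, -312.0, 267.8]
tcp_rot: [179.9, -0.3, 78.0]
ft_force: [0.5, 0.4, -3.0]
finger_gap: 24.5
time: 21.25
tool_pos: [539.7, -332.7, 266.3]
tcp_rot: [-180.0, -0.3, 78.0]
ft_force: [-0.5, 0.3, -3.9]
finger_gap: 24.8
t 21.25 rows [ 0.0066 -0.0012  0.1663] turn 0.03 gap 24.8 F [-0.5  0.3 -3.9]
0.84 [394.5, 198.6] [ 538.99992874 -320.92628978    0.        ]
```

View pics/w9.png

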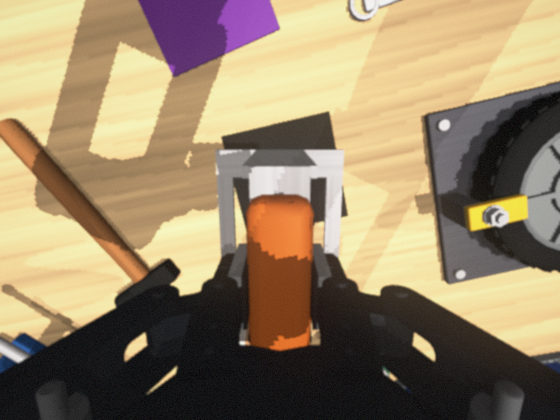

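The held puller is above the black mat, whose corners show at (222,136), (329,112) and (346,215).

```bash
python3 -m jog '[[0.008,-0.001,0.03,0,0],[0.008,-0.001,0.07,0,0],[0.008,-0.001,0.11,0,0],[0.008,-0.001,0.14,0,0],[0.008,-0.001,0.155,0,0],[0.008,-0.001,0.165,0,0],[0.008,-0.001,0.167,0,0],[0.008,-0.001,0.167,0,0]]'
python3 - <<'E'
from h import *
go(540,-324,88.4,78)
E
```

```text
time: 22.25
tool_pos: [542.1, -324.6, 102.6]
tcp_rot: [179.8, -0.2, 78.1]
ft_force: [0.4, 0.2, -3.5]
finger_gap: 25.1
t 22.25 rows [ 0.0001 -0.0022  0.0142] turn 0.07 gap 25.1 F [ 0.4  0.2 -3.5]
```

```bash
python3 -m jog '[[0,-0.001,0.003,0,0],[0,-0.001,0.006,0,0],[0,-0.001,0.009,0,0],[0,-0.001,0.011,0,0],[0,-0.001,0.012,0,0],[0,-0.001,0.013,0,0],[0,-0.001,0.014,0,0],[0,-0.001,0.0145,0,0]]'
python3 -m jog '[[0,0,0,0,0],[0,0,0,0,0]]'
```

```text
time: 23.05
tool_pos: [541.5, -324.5, 88.7]
tcp_rot: [179.8, -0.2, 78.1]
ft_force: [-0.5, 2.1, 2.2]
finger_gap: 24.8
time: 23.25
tool_pos: [541.6, -324.5, 88.8]
tcp_rot: [179.7, -0.2, 78.1]
ft_force: [0.0, 0.4, -1.5]
finger_gap: 24.7
```

```bash
python3 -m jog '[[0,0,0,0,40],[0,0,0,0,60],[0,0,0,0,80],[0,0,0,0,100],[0,0,0,0,100],[0,0,0,0,100]]' 20
python3 -m jog '[[0,0,-0.02,0,100],[0,0,-0.05,0,100],[0,0,-0.09,0,100],[0,0,-0.14,0,100],[0,0,-0.17,0,100],[0,0,-0.17,0,100],[0,0,-0.17,0,100]]'
python3 - <<'E'
from h import *
p=snap("wrist");save(p,"w10.png");q=snap("side");save(q,"s10.png")
a=cv2.imread("pics/w10.png");b=cv2.imread("pics/s10.png")
cv2.imwrite("pics/c10.png",np.hstack([a[80:380,100:450],cv2.resize(b[110:230,230:370],(350,300))]))
for k,z in dict(puller_grip=83,mat=0).items():
  for d in r.pinpoint(p,k)[:2]: print(k,d["conf"],atz(p,d["uv"],z))
for d in r.pinpoint(q,"cap_rim")[:2]: print(d["conf"],atz(q,d["uv"],23))
E
```

```text
time: 23.85
tool_pos: [541.7, -324.6, 88.9]
tcp_rot: [179.7, -0.2, 78.1]
ft_force: [0.2, 0.8, 0.3]
finger_gap: 85.5
time: 24.55
tool_pos: [541.2, -325.3, 259.8]
tcp_rot: [179.6, -0.1, 78.1]
ft_force: [-0.6, 0.5, -0.3]
finger_gap: 85.2
puller_grip 0.66 [ 540.47830585 -323.92204415   83.        ]
mat 0.74 [ 545.40663894 -324.93744934    0.        ]
0.94 [441.57292188 362.31465422  23.        ]
```

View pics/c10.png

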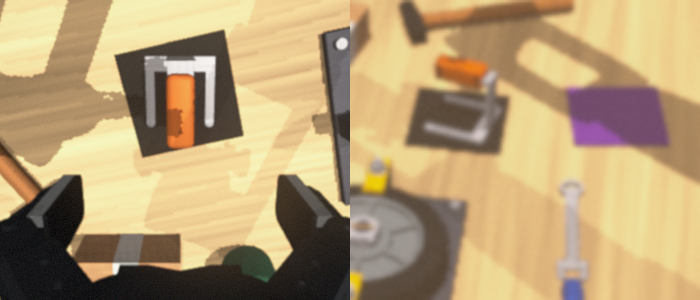

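The puller stands upright in the middle of the black mat, within about 5 mm of its centre, and the gripper is clear of it.

```bash
python3 -c "
from h import *
print(r.hand_in())"
```

```text
the job is handed in; nothing more can be done
None
```

The job is done and handed in at about 25 s of the 72 s allowed; the hand-in gave no verdict.

I gripped the puller and slid its fork under the cap from the wheel's -x side. I pulled the cap straight up, carried it level to the tray's near half and set it down gently. Then I drew the fork out over the low lip and stood the puller back on the black mat.

**Last checks:**
- **Cap:** it was seen right way up in the tray after the fork came out, and a final position reading put it in the same place. It is about 40 mm on the near side of the tray's centre.
- **Collar and bush:** they looked untouched in the last tray picture, taken after the fork was drawn out.
- **Puller:** it stands upright on the mat, about 5 mm from its centre.
- **Gripper:** it is open, about 170 mm above where it let go of the puller, and touching nothing.

**Disagreements:**
- **Tray position:** the first estimate was about 7 mm too near the robot. I corrected it by about 5 mm before setting the cap down.
- **Cap position:** the side camera reads the cap 6–9 mm from where I set it down. Both readings are well inside the allowed area.

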